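# Prime the lens cleaner at the microscope desk

## Task

Prime the lens-cleaner spray at the microscope desk: press the nozzle cap of the tall, slim bottle all the way down, keep it down for a moment, then let it spring back up. Leave the nozzles of the two shorter bottles unpressed.

Things in the scene. Friction and masses are not known exactly. Their poses are not given: they have to be found in the camera images.
- lens_cap_top (a point): Centre of the flat top of the lens cleaner's nozzle cap; it moves with the cap. The lens cleaner is the tall, slim round bottle (50 mm diameter, off-white with a paper label band) fixed upright in a round steel foot (84 mm diameter, 6 mm thick) screwed to the bench; anywhere among the three dispensers. Its cap is a grey upright cylinder, 36 mm diameter and 25 mm high, with a tiny nozzle on its side; the top lies 185 mm above the bench when up. z points up.
- lens_pump (a joint): How far the lens cleaner's nozzle cap is pressed down, in m: 0 is up (released), 0.014 is fully down against a hard stop. A spring pushes it back up: about 2.4 N to start moving, 8 N at the bottom.
- wide_cap_top (a point): Centre of the flat top of the nozzle cap of a short, wide round bottle (76 mm diameter), fixed in the same kind of foot; the same grey 36 mm cap, sprung in the same way, top 135 mm above the bench. To be left unpressed.
- spout_head_top (a point): Centre of the flat top of the pump head of a short square bottle (54 by 54 mm), fixed in the same kind of foot; grey round head of 26 mm diameter with a thin spout reaching 50 mm out to one side, sprung in the same way, top 140 mm above the bench. To be left unpressed.
There are look-alikes about, which are no part of the job. What is shaped like the part that bears lens_cap_top but brown or red is not meant.

How it is judged:
By the outcome, as a careful person would: the job done as asked, in the order asked, and still so for the second after the job is handed in, with the robot touching nothing.
It also fails if it takes over 26 s, if anything falls off the work surface, if the arm or the gripper's body presses on something with over 40 N, if the wrist force passes 120 N, or if a joint passes its speed limit or range.

## Robot

A 6-joint arm with a two-finger parallel gripper is mounted at the origin on the work surface. World frame = base frame: x ahead of the robot, y to its left, z up, the work surface at z = 0. Lengths are in m, angles in rad, forces in N, time in s.
With the tool pointing down it reaches from about 0.225 to 0.875 m from the base axis. Payload 3.4 kg.
Tool frame: the origin (TCP) lies at the very end of the fingers, on their centre line; the grasp point (between the pads) lies 19 mm behind it; z points along the fingers, y is the direction in which the jaws open and shut (so a half turn about z gives the same grasp; the last joint's range is limited). The gripper opens to 85 mm and grips with 20 to 120 N. Pads are 22 mm wide; open, the fingers measure 114 mm over their backs; the gripper's body (76 mm by 85 mm) begins 54 mm behind the grasp point. The pads swing forward as they close: fully open they stand 13 mm farther back than shut.
Start: joints at [-1.388, 0.276, 1.505, -0, 1.361, -0.121], TCP at [0.172, -0.549, 0.231] pointing down, gripper open.
Joint ranges: [-2.89, 2.89], [-0.75, 2.08], [0.22, 2.7], [-1.18, 4.32], [0.11, 2.71], [-2.7, 2.7]. Speed limits (rad/s): [2.57, 2.57, 3.14, 3.14, 3.14, 3.14].

## Interface

Orientations are given as a unit quaternion [w, x, y, z].
In Python, from rig import manip gives the robot as it stands. The module is installed in compiled form; this text tells all that it offers.
- The arm moves only by the tool carry_out, never from a script. Its argument "moves" is one flat list of numbers, 5 for each row, row after row: the opening in per cent of the stroke, from 0 (shut) to 100 (fully open), then the shift along the world's x, y, z in cm, then the turn about the world's z in rad. A call has exactly 10 rows; each row shifts and turns the commanded pose from where the row before left it; what a row does not reach is not made up. A row lasts 1/10 s, in which the tool goes at most 50 mm and 8.59 degrees, less where a joint would pass 70% of its speed; a pose out of reach is approached as far as the arm can. A call is refused whole if a number of a shift passes 5 or a number of a turn 0.15, either way. A call with a gripper value outside its range is refused whole. The fingers move at their own pace and stop on an object; "squeeze" is the grip in N (left out, the last holds). Time passes only in rows, so rows that do not move let the fingers close, or fill a call up. It gives the time, the measured TCP pose, the force and the opening at its end, in the units of the state.
- manip.get_state(): the state, without advancing time (a new reading comes with each control period).
- manip.get_image(name): name is "scene" or "top" or "wrist"; returns the picture (480x640x3 uint8, red, green, blue); there is no depth.
- manip.camera_info(name): a dict with "fov_y" (degrees; the focal length in pixels is half the picture's height over the tangent of half this angle, whatever the lens; pixels are square), "cx", "cy" (the principal point, pixels), "rvec" (rotation vector, rad) and "tvec" (3), from world to camera coordinates, as OpenCV has them; the wrist camera has in their place "hand_eye" (4x4, takes a point from camera to tool coordinates, whose origin is the TCP and whose axes are the flange's). Camera axes: x right, y down, z forward; pixel columns grow to the right and rows downward; lengths in m; the calibration is good to about 2 mm. A picture is of the moment at which its call begins: read the wrist's pose just before it. camera_info takes no time and is no camera call.
- manip.sign_off(): hands the job in, once; it reports no verdict.
The state is a dict: "clock": time; "qpos": joint angles; "qd": joint speeds; "effort": joint torques, N m; "position": TCP position; "ee_rot": TCP orientation; "contact_force": force on the tool from outside, world axes, zero at the start; "moment": the same for the moment, N m; "width": finger opening in m.
Only numpy, scipy, OpenCV 4.12 (cv2) and the standard library are available. Lean on these libraries where they do the work, as an engineer would, in place of code of your own. Each camera call takes 0.05 s, during which the arm holds its last target. There are 200 camera calls.

## Working session

There is one attempt and no reset: what is moved stays moved. The work goes in short steps, Python scripts to look and compute and a tool call to move; the robot and the scene stay as the last step left them, time stands still between calls to the robot, and variables do not carry over. Pictures are saved under pics/ and viewed, about 8 in all and at most 12, crops included, and the job is handed in when it is done.

Besides the shell and the picture viewer there is one more tool, called after "Request:" as name(argument=value, ...), one argument or row to a line, values as JSON. carry_out: Moves the arm, as the interface text tells. Its arguments: {"type":"object","properties":{"moves":{"type":"array","items":{"type":"number"}},"squeeze":{"type":"number"}},"required":["moves"]}

```bash
mkdir -p pics; cat > h.py <<'E'
import numpy as np,cv2
from rig import manip
def cam(n):
    i=manip.camera_info(n);f=240/np.tan(np.radians(i["fov_y"])/2)
    K=np.array([[f,0,i["cx"]],[0,f,i["cy"]],[0,0,1]]);return K,cv2.Rodrigues(np.array(i["rvec"],float))[0],np.array(i["tvec"],float)
def ray(n,u,v):
    K,R,t=cam(n);d=R.T@np.linalg.inv(K)@[u,v,1];return -R.T@t,d
def onz(n,u,v,z):
    o,d=ray(n,u,v);return o+d*(z-o[2])/d[2]
def proj(n,p):
    K,R,t=cam(n);q=K@(R@np.array(p,float)+t);return q[:2]/q[2]
E
python3 - <<'E'
from h import *
for n in("scene","top"):
    im=manip.get_image(n);cv2.imwrite(f"pics/{n}0.png",im[:,:,::-1]);print(n,manip.camera_info(n))
E
```

```text
scene {'fov_y': 43.483930074090274, 'cx': 324.5926852370839, 'cy': 239.4614051929773, 'rvec': array([ 2.38519909,  1.04196682, -0.31683211]), 'tvec': array([-0.34589715, -0.21322206,  1.44074137])}
top {'fov_y': 54.927991490948, 'cx': 318.52720011409167, 'cy': 236.99928721843094, 'rvec': array([ 2.15619378, -2.15575761,  0.15059915]), 'tvec': array([-0.00847857,  0.48028182,  0.86473779])}
```

View pics/scene0.png

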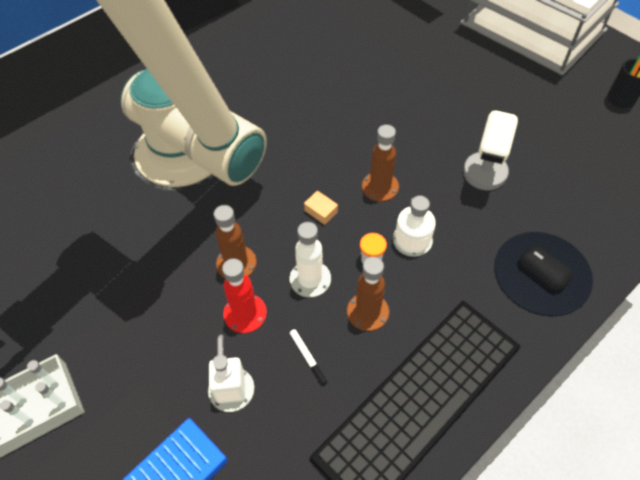

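View pics/top0.png

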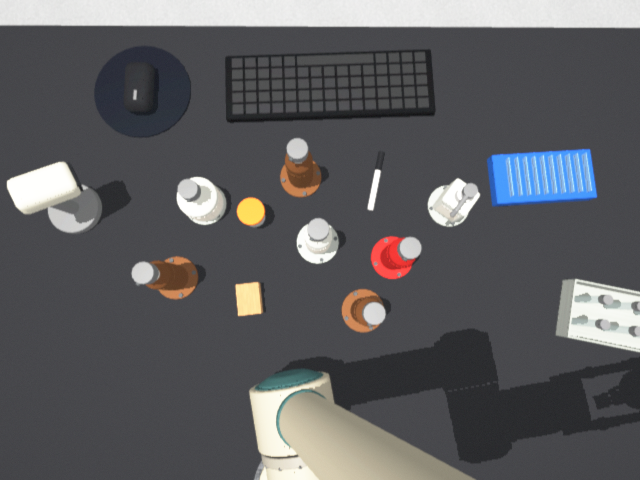

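Candidates for a tall slim bottle:
- White at scene (308,232) / top (318,229).
- Brown at top (298,152), (146,273) and (374,314), and red at (410,249), all excluded by colour.
- Wide bottle at top (189,190) and square bottle with spout at (470,190), which are the shorter ones.

The white one fits, so I'm measuring it and taking one enlarged crop.

```bash
python3 - <<'E'
from h import *
t=cv2.imread("pics/top0.png");s=cv2.imread("pics/scene0.png")
a=cv2.resize(t[190:270,278:358],(400,400),interpolation=cv2.INTER_CUBIC)
b=cv2.resize(s[215:305,265:355],(400,400),interpolation=cv2.INTER_CUBIC)
cv2.imwrite("pics/crop.png",np.hstack([a,b]))
def circ(n,im,x,y,r=16):
    h=cv2.cvtColor(im,cv2.COLOR_BGR2HSV)
    m=((h[...,1]<40)&(h[...,2]>95)&(h[...,2]<185)).astype(np.uint8)
    k=np.zeros_like(m);cv2.circle(k,(x,y),r,1,-1);m=cv2.morphologyEx(m*k,cv2.MORPH_OPEN,np.ones((3,3)))
    c=max(cv2.findContours(m,0,2)[0],key=cv2.contourArea);(u,v),rr=cv2.minEnclosingCircle(c);return u,v,rr
for nm,z,p,q in(("lens",.185,(318,229),(308,232)),("brownA",.185,(298,152),(374,268)),("brownB",.185,(374,314),(225,214)),("red",.185,(410,249),(233,268)),("wide",.135,(189,190),(420,205)),("spout",.14,(470,190),(221,364))):
    u,v,r=circ("top",t,*p);w=onz("top",u,v,z);print(nm,(round(u,1),round(v,1),round(r,1)),w.round(4),"scene",proj("scene",w).round(1))
# foot centre check, plane z=.006
h=cv2.cvtColor(t,cv2.COLOR_BGR2HSV)
E
```

```text
lens (316.5, 239.5, 5.7) [ 0.4558 -0.0041  0.185 ] scene [301.9 222.7]
brownA (297.5, 157.0, 8.7) [0.5926 0.0272 0.185 ] scene [366.9 259.8]Traceback (most recent call last):
  File "<stdin>", line 12, in <module>
  File "<stdin>", line 10, in circ
ValueError: max() iterable argument is empty
```

View pics/crop.png

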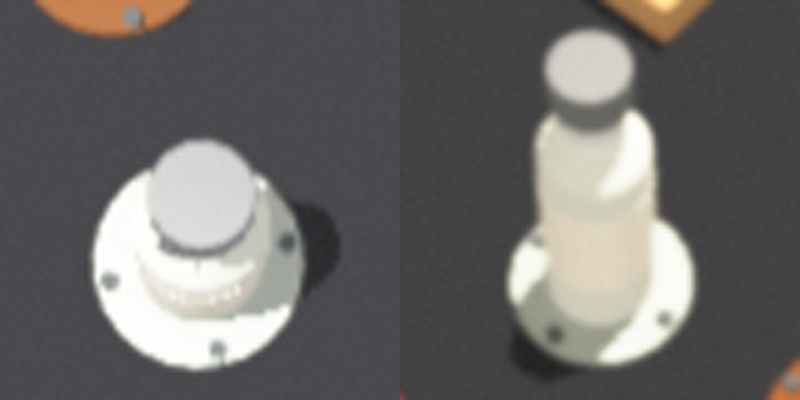

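The crop confirms an off-white slim bottle with a paper label band and a grey cap. The cap-top centre is at top px (318.0,228.4) and scene px (307.6,229.6).

```bash
python3 - <<'E'
from h import *
a=onz("top",318.0,228.4,.185);b=onz("scene",307.6,229.6,.185);print(a,b)
for n,u,v,z in(("brA",298,149,.185),("brB",374,314,.185),("red",410,248,.185),("brC",146,273,.185),("wide",189,190,.135),("spout",470,190,.14)):print(n,onz("top",u,v,z).round(3))
s=manip.get_state();print({k:s[k] for k in("clock","position","ee_rot","contact_force","width")})
m=(a+b)/2-s["position"];print("shift cm",100*m)
E
```

```text
[ 0.47384244 -0.00647707  0.185     ] [ 0.47414899 -0.0065194   0.185     ]
brA [0.606 0.026 0.185]
brB [ 0.338 -0.095  0.185]
red [ 0.442 -0.154  0.185]
brC [0.402 0.266 0.185]
wide [0.549 0.217 0.135]
spout [ 0.548 -0.27   0.14 ]
{'clock': 0.1, 'position': array([ 0.17190166, -0.54822231,  0.23056874]), 'ee_rot': array([-7.86559328e-04,  9.88488863e-01,  1.51291598e-01, -3.52011851e-05]), 'contact_force': array([ 0.53589526, -0.86711864,  1.40599293]), 'width': 0.0851832741091501}
shift cm [30.20940566 54.17240698 -4.556874  ]
```

Request:
carry_out(
  moves=[0, 1, 2, 1.5, 0, 0, 2, 4, 1.5, 0, 0, 2, 4, 0, 0, 0, 2, 4, 0, 0, 0, 2, 4, 0, 0, 0, 2, 4, 0, 0, 0, 2, 4, 0, 0, 0, 2, 4, 0, 0, 0, 2, 4, 0, 0, 0, 2, 4, 0, 0],
  squeeze=60,
)

```text
clock: 1.1
position: [0.3622, -0.1669, 0.2612]
ee_rot: [0.0, 0.989, 0.151, 0.0]
contact_force: [0.7, -1.5, -0.5]
width: -0.0002
```

Request:
carry_out(
  moves=[0, 2, 3, 0, 0, 0, 2, 3, 0, 0, 0, 2, 3, 0, 0, 0, 2, 3, 0, 0, 0, 2, 2.5, 0, 0, 0, 1.2, 1.6, 0, 0, 0, 0, 0, 0, 0, 0, 0, 0, 0, 0, 0, 0, 0, 0, 0, 0, 0, 0, 0, 0],
)

```text
clock: 2.1
position: [0.4734, -0.0085, 0.2613]
ee_rot: [0.0, 0.989, 0.151, -0.0]
contact_force: [0.4, 0.8, -0.1]
width: 0.0
```

```bash
python3 - <<'E'
from h import *
s=manip.get_state();print(s["clock"],s["position"],s["contact_force"])
i=manip.camera_info("wrist");print(i)
a=manip.get_image("scene")[130:310,200:440];b=manip.get_image("wrist")
cv2.imwrite("pics/over.png",np.hstack([cv2.resize(a,(400,300)),cv2.resize(b,(400,300))])[:,:,::-1])
E
```

```text
2.1 [ 0.47337982 -0.0085427   0.26134449] [ 0.38059098  0.79354212 -0.12878418]
{'fov_y': 67.81836368698221, 'cx': 319.73859427866387, 'cy': 231.1142972743196, 'hand_eye': array([[ 7.81171160e-04, -9.47745253e-01, -3.19027155e-01,
         8.19556373e-02],
       [ 9.99999686e-01,  7.81987973e-04,  1.25523880e-04,
        -6.61164255e-04],
       [ 1.30510737e-04, -3.19027153e-01,  9.47745566e-01,
        -1.42444283e-01],
       [ 0.00000000e+00,  0.00000000e+00,  0.00000000e+00,
         1.00000000e+00]])}
```

View pics/over.png

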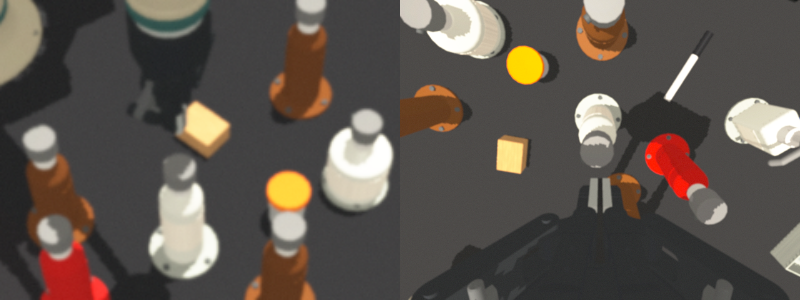

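Left, scene crop: the white cap is at about (180,165) with the gripper above it and dark fingers near (150-180,105). Right, wrist view: the cap sits just beyond the finger tips (600,180), as expected with the tips 76 mm above it. I'll check this numerically.

```bash
python3 - <<'E'
from h import *
from scipy.spatial.transform import Rotation as Ro
s=manip.get_state();q=s["ee_rot"];R=Ro.from_quat([q[1],q[2],q[3],q[0]]).as_matrix()
i=manip.camera_info("wrist");H=i["hand_eye"];f=240/np.tan(np.radians(i["fov_y"])/2)
def onw(u,v,z):
    d=R@H[:3,:3]@[(u-i["cx"])/f,(v-i["cy"])/f,1];o=s["position"]+R@H[:3,3];return o+d*(z-o[2])/d[2]
im=manip.get_image("wrist");cv2.imwrite("pics/w2.png",cv2.resize(im[190:310,250:390],None,fx=5,fy=5)[:,:,::-1])
print("wrist cap centre est",onw(314,240,.185),"TCP crop px",(proj("scene",s["position"])-[200,130])*1.667, onw(319,231,.185)-onw(314,240,.185))
c=R@H[:3,:3];p=c.T@(np.array([.474,-.0065,.185])-s["position"]-R@H[:3,3]);print("expected wrist px",f*p[0]/p[2]+i["cx"],f*p[1]/p[2]+i["cy"])
E
```

```text
wrist cap centre est [ 0.47434601 -0.00362883  0.185     ] TCP crop px [175.24523394 125.29985746] [ 0.00688702 -0.00126741  0.        ]
expected wrist px 318.04458440366966 241.70776770554517
```

View pics/w2.png

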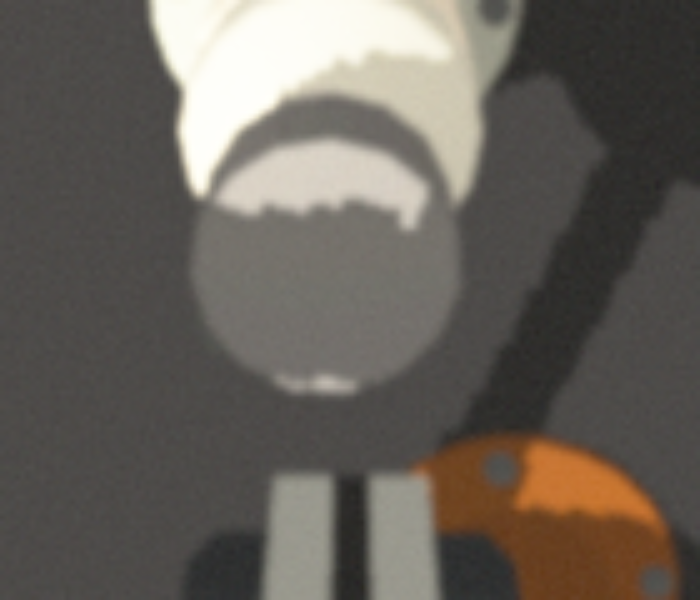

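The wrist view puts the cap within about 3 mm of the estimate, slightly more to +y. Next I'll nudge +0.3 cm in y and approach to about 10 mm above the cap.

Request:
carry_out(
  moves=[0, 0, 0.3, -1, 0, 0, 0, 0, -2, 0, 0, 0, 0, -2, 0, 0, 0, 0, -1, 0, 0, 0, 0, -0.5, 0, 0, 0, 0, 0, 0, 0, 0, 0, 0, 0, 0, 0, 0, 0, 0, 0, 0, 0, 0, 0, 0, 0, 0, 0, 0],
)

```text
clock: 3.25
position: [0.4743, -0.0047, 0.1968]
ee_rot: [0.0, 0.988, 0.151, 0.0]
contact_force: [0.5, -0.2, -0.1]
width: -0.0002
```

Request:
carry_out(
  moves=[0, 0, 0, -0.3, 0, 0, 0, 0, -0.3, 0, 0, 0, 0, -0.3, 0, 0, 0, 0, -0.3, 0, 0, 0, 0, -0.2, 0, 0, 0, 0, -0.2, 0, 0, 0, 0, -0.2, 0, 0, 0, 0, 0, 0, 0, 0, 0, 0, 0, 0, 0, 0, 0, 0],
)

```text
clock: 4.25
position: [0.4739, -0.0047, 0.1785]
ee_rot: [0.0, 0.988, 0.151, 0.0]
contact_force: [-1.9, -0.4, 4.1]
width: 0.0003
```

Force is 4.1 N at about 6 mm, which matches the spring. Continuing to the stop in small steps.

Request:
carry_out(
  moves=[0, 0, 0, -0.2, 0, 0, 0, 0, -0.2, 0, 0, 0, 0, -0.2, 0, 0, 0, 0, -0.1, 0, 0, 0, 0, -0.05, 0, 0, 0, 0, 0, 0, 0, 0, 0, 0, 0, 0, 0, 0, 0, 0, 0, 0, 0, 0, 0, 0, 0, 0, 0, 0],
)

```text
clock: 5.25
position: [0.4739, -0.0047, 0.1714]
ee_rot: [0.0, 0.988, 0.151, 0.0]
contact_force: [-4.0, 0.4, 7.3]
width: -0.0002
```

Nearly at the bottom. I'll add about 1.5 mm to feel the stop and hold there.

Request:
carry_out(
  moves=[0, 0, 0, -0.05, 0, 0, 0, 0, -0.05, 0, 0, 0, 0, -0.05, 0, 0, 0, 0, 0, 0, 0, 0, 0, 0, 0, 0, 0, 0, 0, 0, 0, 0, 0, 0, 0, 0, 0, 0, 0, 0, 0, 0, 0, 0, 0, 0, 0, 0, 0, 0],
)

```text
clock: 6.25
position: [0.474, -0.0047, 0.1709]
ee_rot: [0.0, 0.988, 0.151, 0.0]
contact_force: [-4.6, -0.1, 13.5]
width: 0.0002
```

The tool stalls at 0.1709 with 13.5 N, against a spring force of 8 N, so the hard stop is reached. Hold a little longer, then lift.

Request:
carry_out(
  moves=[0, 0, 0, -0.05, 0, 0, 0, 0, 0, 0, 0, 0, 0, 0, 0, 0, 0, 0, 0, 0, 0, 0, 0, 0, 0, 0, 0, 0, 0, 0, 0, 0, 0, 0, 0, 0, 0, 0, 0, 0, 0, 0, 0, 0, 0, 0, 0, 0, 0, 0],
)

```text
clock: 7.25
position: [0.474, -0.0047, 0.1709]
ee_rot: [0.0, 0.988, 0.151, 0.001]
contact_force: [-4.8, 0.8, 16.7]
width: -0.0001
```

Request:
carry_out(
  moves=[0, 0, 0, 0.5, 0, 0, 0, 0, 0.5, 0, 0, 0, 0, 0.5, 0, 0, 0, 0, 1, 0, 0, 0, 0, 2, 0, 0, 0, 0, 3, 0, 0, 0, 0, 3, 0, 0, 0, 0, 1, 0, 0, 0, 0, 0, 0, 0, 0, 0, 0, 0],
)

```text
clock: 8.25
position: [0.4734, -0.0046, 0.2826]
ee_rot: [-0.0, 0.988, 0.151, -0.001]
contact_force: [-0.1, -0.2, 0.3]
width: -0.0001
```

```bash
python3 - <<'E'
from h import *
s=manip.get_state();print(s["clock"],s["position"],s["contact_force"])
a=manip.get_image("scene")
cv2.imwrite("pics/after.png",np.hstack([cv2.resize(x,(400,400),interpolation=2) for x in(cv2.imread("pics/scene0.png")[180:400,200:440],a[180:400,200:440,::-1])]))
E
```

```text
8.25 [ 0.47343967 -0.00460442  0.28262742] [-0.06129735 -0.19266382  0.34218187]
```

View pics/after.png

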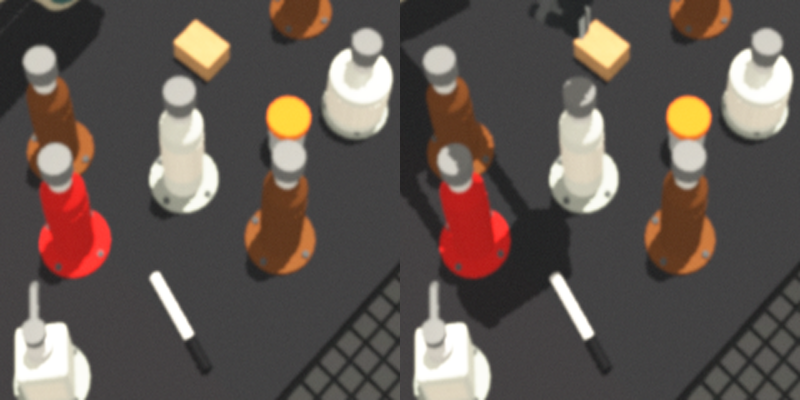

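Before (left) and after (right): the cap is back at the same height, at about (180,92) and (580,94). Everything else is unmoved and the gripper is clear, so I'm handing in.

```bash
python3 -c "from rig import manip;print(manip.sign_off())"
```

```text
the job is handed in; nothing more can be done
None
```

I pressed the lens cleaner's cap (the off-white slim bottle) down to its hard stop with the shut fingers, held it there for over a second, then lifted clear. I handed the job in at about 8.3 s.

- **Full press:** the tool stalled at z = 0.1709, which is 14 mm down. The force rose to 13.5 N and then 16.7 N, against 8 N from the spring alone, so the stop was reached.
- **After release:** the contact force is back to about 0. The before and after pictures show the cap at its original height, and the two shorter bottles and everything else in view unmoved.
- **Disagreement:** the wrist view placed the cap about 2–3 mm further to +y than the two fixed cameras did. I aimed between the two estimates, well within the 36 mm cap.

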